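Press the bearing into the steady-rest jaw and hold the press down

ROBOT

A 6-joint arm with a two-finger parallel gripper is mounted at the origin on the work surface. World frame = base frame: x ahead of the robot, y to its left, z up, the work surface at z = 0. Lengths are in m, angles in rad, forces in N, time in s.
With the tool pointing down it reaches from about 0.325 to 0.775 m from the base axis. Payload 5.5 kg.
Tool frame: the origin (TCP) lies at the very end of the fingers, on their centre line; the grasp point (between the pads) lies 19 mm behind it; z points along the fingers, y is the direction in which the jaws open and shut (so a half turn about z gives the same grasp; the last joint's range is limited). The gripper opens to 88 mm and grips with 3 to 60 N. Pads are 20 mm wide; open, the fingers measure 115 mm over their backs; the gripper's body (75 mm by 178 mm) begins 61 mm behind the grasp point.
Start: joints at [1.099, 0.091, 1.231, -0, 1.82, -0.057], TCP at [0.242, 0.549, 0.223] pointing down, gripper open.
Joint ranges: [-2.87, 2.87], [-0.86, 2.18], [0.17, 2.46], [-1.51, 4.65], [0.06, 2.69], [-2.65, 2.65]. Speed limits (rad/s): [2.57, 2.57, 3.01, 3.14, 3.14, 3.14].

INTERFACE

Orientations are given as a rotation vector (axis times angle).
In Python, from cell import arm, open_gripper, close_gripper, optics gives the robot as it stands. Calls block until the motion is done:
- arm.move_to(position, orientation): joint-space move of the TCP to a pose.
- arm.movel(position, attitude=None, speed=0.15): straight line of the TCP; attitude=None keeps the orientation; speed is the mean speed in m/s.
- arm.goto_joints(angles): joint-space move.
- open_gripper() and close_gripper(grip_force=None): open the fingers fully, or close them until they stop; grip_force is the grip in N (None keeps the last).
- arm.pause(seconds).
- arm.solve_ik(position, orientation): joint angles nearest the present ones, or None.
- optics.get_image(name): name is "side" or "top" or "wrist"; returns a dict with "pixels" (384x512x3 uint8, red, green, blue), "depth" (384x512 float32, m along the optical axis (not along the pixel's ray), 0 where there is no reading), "fx", "fy", "cx", "cy" (pixels), "k1" (the pictures are not rectified: a ray, as slopes to the right and down, at radius r is drawn at 1 + k1 r^2 times it, then the intrinsics apply), "rvec" (rotation vector, rad) and "tvec" (3), from world to camera coordinates, as OpenCV has them. Camera axes: x right, y down, z forward; pixel columns grow to the right and rows downward; lengths in m; the calibration is good to about 2 mm. A picture is of the moment at which its call begins.
A pose or a line that the arm cannot do raises arm.Unreachable and nothing moves.
- arm.hand_in(): hands the job in, once; it reports no verdict.
Readings, each from a call of its own:
- arm.read_time(): time.
- arm.read_joint_positions(): joint angles.
- arm.read_joint_velocities(): joint speeds.
- arm.read_effort(): joint torques, N m.
- arm.read_tcp_pos(): TCP position.
- arm.read_eef_rot(): TCP orientation.
- arm.read_force(): force on the tool from outside, world axes, zero at the start.
- arm.read_ft_torque(): the same for the moment, N m.
- arm.read_finger_gap(): finger opening in m.
Only numpy, scipy, OpenCV 4.12 (cv2) and the standard library are available. Lean on these libraries where they do the work, as an engineer would, in place of code of your own. Each camera call takes 0.05 s, during which the arm holds its last target.

TASK

Lay the slotted wooden steady-rest jaw flat on the bench press's steel plate, bearing side up, with the ball bearing centred under the ram, and let go of it there. Then pull the spring-loaded press lever down until the ram has driven the bearing fully home, flush in the wood, and keep it pressed while the adhesive grabs, with about 15 N of pull at the lever's ball. Hold like that for at least three seconds and finish the program still holding: do not let the lever up, and leave the chuck, jar and brush where they stand.

Things in the scene. Friction and masses are not known exactly. Their poses are not given: they have to be found in the camera images.
- roller_jaw: Loose flat wooden steady-rest jaw, 167 mm long, 18 thick, 80 g. Round head (44 mm diameter) with the bearing; a 26 mm wide slotted tail runs along its own -x to x = -145 mm. Origin on the underside, below the bearing's centre; z up (it starts lying on the bench, bearing up). Centre of mass at x = -47 mm. Grip the tail across y at x = -105 to -120 mm: there the fingers stay clear of the press.
- bearing_top (a point): Centre of the top face of the steel ball bearing (22 mm outside diameter) in the head of roller_jaw. At first it stands 5 mm proud of the wood, 23 mm above the jaw's underside; driven home it is flush, 18 mm above the underside.
- bearing (a joint): How far the bearing is driven into its pocket, m: 0 at the start (5 mm proud), 0.005 home on the pocket's floor. A tight fit: it takes about 45 N from the ram to drive it, and it stays where it was driven.
- press: Grey cast bench press, bolted down. Origin on the bench below the ram's axis; its open front faces its own -x, its right side is -y. Base x -90 to +135, y -65 to +65 mm, 22 high. On it a flat steel bolster plate, x -87 to +43, y -55 to +55 mm, top 40 mm above the bench. Overhanging head: x -41 to +115, y -32 to +32 (left spring barrel to +66), z 145 to 250 mm; column from x = +52 back.
- bolster (a point): Point on top of the bolster plate straight below the ram, 40 mm above the bench; the underside of roller_jaw comes to lie here, its tail pointing out of the press's front (-x). Axes as press.
- ram: Square steel ram (22 mm) with a round nose, 18 mm in diameter. Origin: centre of the nose's lower face. Raised it is 43 mm above the bolster plate, so the jaw with its proud bearing passes below with 20 mm to spare. It moves straight down 25 mm per rad of press_lever: it meets the proud bearing at 0.80 rad, and the bearing is home at about 1.00 rad.
- press_lever (a joint): Lever angle, rad: 0 raised (its spring returns it there when let go), growing as it is pulled down, at most 1.2. Pull needed at the ball: 2 N at first, 4 to 6 N just before the ram meets the bearing, 10 to 12 N to drive the bearing. Once it is home the lever stops: what is pulled beyond about 5 N goes 7.2-fold onto the bearing (15 N at the ball: about 70 N).
- lever_ball (a point): Centre of the black ball (32 mm diameter) at the end of the lever, 180 mm from its pivot on a 14 mm steel rod. It can be gripped from above with a finger at each of its y sides (press axes). Raised it stands 315 mm above the bench, 42 degrees above level and ahead (press -x) of the pivot; at 1.00 rad it is 15 degrees below level, 147 mm above the bench.
- lever_axis (a point): The lever's pivot, on the press's right: x = +24, y = -110, z = 195 mm in the press's frame. The lever turns about the press's y axis: at lever value q the ball is at x = 24 - 180 cos(0.733 - q), y = -110, z = 195 + 180 sin(0.733 - q) mm.
- chuck: Bystander: round steel four-jaw lathe chuck lying jaws up, 94 mm across, 70 mm high, 1.9 kg. Origin at the centre of its underside. Leave it.
- bolt_jar: Bystander: closed glass jar with a metal lid, 66 mm across, 90 mm high. Origin at the centre of its underside. Leave it.
- bench_brush: Bystander: small bench brush lying on the bench along its own x. Leave it.
Things that resemble listed ones, but are neither listed nor needed, are in the scene too. What is meant by the roller_jaw is not purple or red, and is the larger of those in its own colour.

How it is judged:
On the way, in this order (a step that is already met when the one before it is completed fails the run):
1. the jaw lies flat on the bolster plate, bearing under the ram and still proud, and is let go (horizontal distance between bearing_top and ram below 0.006 m and z of roller_jaw in the frame of bolster below 0.002 m and angle between roller_jaw's own z axis and vertical below 0.05 rad and value of joint bearing below 0.002 m and contact force between each of the arm, the fingers and roller_jaw below 0.3 N), for 0.2 s.
2. the ram has driven the bearing home and is kept pressed on it for three seconds (value of joint bearing above 0.0042 m and contact force between ram and roller_jaw above 25 N and contact force between each of the arm, the fingers and roller_jaw below 0.3 N), for 2.8 s.
At the end, for the whole second after the job is handed in: Bearing driven home (4.2 of 5 mm or more), within 6 mm of the ram's axis; jaw flat on the bolster plate (2 mm, 0.05 rad), untouched by the robot, which still holds the lever so that the ram presses on the bearing with 25 to 200 N (about 9 to 32 N of pull at the ball) (all of step 2 and contact force between ram and roller_jaw below 200 N and horizontal distance between bearing_top and ram below 0.006 m and z of roller_jaw in the frame of bolster below 0.002 m and angle between roller_jaw's own z axis and vertical below 0.05 rad and contact force between any of the fingers, the arm and press above 2 N); the arm keeps its last pose, push and grip.
It fails at once if chuck, jar or brush pushed away by more than 30 mm (distance of any of chuck, bolt_jar, bench_brush from where it was at the start of the episode above 0.03 m).
It also fails if it takes over 72 s, if anything falls off the work surface, if the arm or the gripper's body presses on something with over 40 N, if the wrist force passes 120 N, or if a joint passes its speed limit or range.

## Working session

There is one attempt and no reset: what is moved stays moved. The work goes in short steps, each a Python script; the robot and the scene stay as the last script left them, time stands still between calls to the robot, and variables do not carry over. Pictures are saved under pics/ and viewed, and the job is handed in when it is done.

```bash
mkdir -p pics
cat > h.py <<'E'
import numpy as np, cv2
from cell import arm, open_gripper, close_gripper, optics
def snap(n,tag):
    im=optics.get_image(n); np.savez(f'pics/{tag}.npz',**{k:np.array(v) for k,v in im.items()})
    cv2.imwrite(f'pics/{tag}.png',cv2.resize(im['pixels'][:,:,::-1],(512,384))); return im
def cloud(im):
    K=np.array([[im['fx'],0,im['cx']],[0,im['fy'],im['cy']],[0,0,1]],float)
    h,w=im['depth'].shape; u,v=np.meshgrid(np.arange(w),np.arange(h))
    p=cv2.undistortPoints(np.stack([u,v],-1).reshape(-1,1,2).astype(float),K,np.array([float(im['k1']),0,0,0]),None,None).reshape(h,w,2)
    d=im['depth'].astype(float); c=np.dstack([p*d[...,None],d])
    R=cv2.Rodrigues(np.array(im['rvec'],float))[0]
    return (c-np.array(im['tvec'],float).ravel())@R
E
python3 - <<'E'
from h import *
for n in ('top','side','wrist'): snap(n,n+'0')
print(arm.read_time(),arm.read_eef_rot(),arm.read_force())
E
```

```text
0.15 [-6.46783083e-01 -3.07385445e+00  2.31652163e-03] [-0.11251207  0.89023552 -0.07232139]
```

View pics/top0.png

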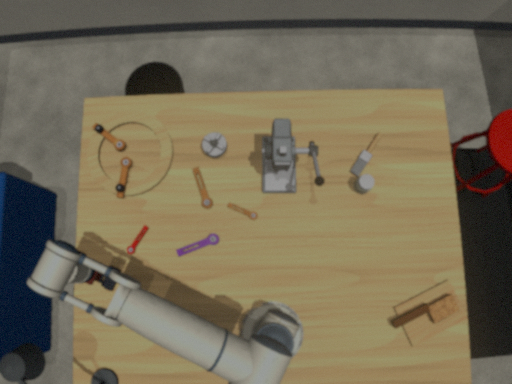

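View pics/side0.png

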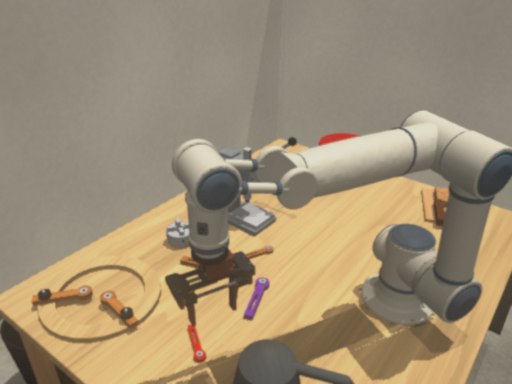

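View pics/wrist0.png

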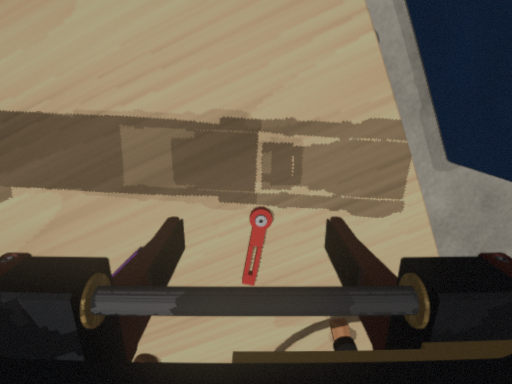

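The top view shows two orange-brown jaws. The larger has its head near (208,203) and its tail toward (196,170); a smaller look-alike is at (242,211). The press is at (280,155) with its ball at (319,181), the chuck at (214,145), and the jar and brush near (362,175). Next I'll measure these in 3D.

Run:
```python
from h import *
im=dict(np.load('pics/top0.npz')); c=cloud(im)
for u,v in [(208,203),(203,188),(196,170),(242,211),(319,181),(280,155),(280,185),(265,190),(295,190),(214,145),(363,183),(282,125),(260,148),(310,152)]:
    print((u,v),c[v,u].round(3))
a=im['pixels'][85:230,180:400,::-1]; cv2.imwrite('pics/topcrop.png',cv2.resize(a,None,fx=3.6,fy=3.6,interpolation=cv2.INTER_CUBIC))
hsv=cv2.cvtColor(im['pixels'],cv2.COLOR_RGB2HSV)
z=c[...,2]
m=(z>0.009)&(z<0.04)
sub=np.zeros_like(m); sub[160:212,185:220]=1
m1=m&sub; P=c[m1]; print('jaw',len(P),P.min(0).round(3),P.max(0).round(3))
q=P[:,:2]; r=cv2.minAreaRect(q.astype(np.float32)); print(r, cv2.boxPoints(r).round(3).tolist())
np.set_printoptions(suppress=True)
print(np.percentile(P[:,2],[5,25,50,75,95,100]).round(4))
# press bolster
sub[:]=0; sub[110:200,255:305]=1
for lo,hi in ((0.012,0.03),(0.034,0.046),(0.13,0.27)):
    P=c[sub&(z>lo)&(z<hi)]; r=cv2.minAreaRect(P[:,:2].astype(np.float32)); print(lo,len(P),np.median(P[:,2]).round(4),r,cv2.boxPoints(r).round(3).tolist())
sub[:]=0; sub[170:192,308:330]=1
P=c[sub&(z>0.29)]; print('ball',len(P),P.mean(0),P.min(0),P.max(0))
```

```text
(208, 203) [0.485 0.224 0.028]
(203, 188) [0.545 0.244 0.02 ]
(196, 170) [0.617 0.272 0.02 ]
(242, 211) [0.455 0.097 0.001]
(319, 181) [ 0.496 -0.154  0.331]
(280, 155) [ 0.6   -0.04   0.268]
(280, 185) [ 0.545 -0.049  0.043]
(265, 190) [0.528 0.008 0.04 ]
(295, 190) [ 0.529 -0.107  0.019]
(214, 145) [0.707 0.198 0.049]
(363, 183) [ 0.536 -0.354  0.087]
(282, 125) [ 0.705 -0.051  0.262]
(260, 148) [0.703 0.022 0.003]
(310, 152) [ 0.624 -0.147  0.208]
jaw 299 [0.471 0.191 0.009] [0.655 0.311 0.031]
((0.5632663369178772, 0.25075533986091614), (0.11811789125204086, 0.18351618945598602), 88.99029541015625) [[0.4699999988079071, 0.19300000369548798], [0.6539999842643738, 0.1899999976158142], [0.656000018119812, 0.30799999833106995], [0.4729999899864197, 0.3109999895095825]]
[0.0103 0.015  0.0182 0.0211 0.0261 0.0314]
0.012 315 0.0215 ((0.6587796211242676, -0.04827561974525452), (0.130667045712471, 0.27977535128593445), 89.23807525634766) [[0.5180000066757202, -0.1120000034570694], [0.7979999780654907, -0.11500000208616257], [0.800000011920929, 0.014999999664723873], [0.5199999809265137, 0.01899999938905239]]
0.034 656 0.0403 ((0.6272332668304443, -0.0481412336230278), (0.10979228466749191, 0.21014609932899475), 89.45531463623047) [[0.5220000147819519, -0.10199999809265137], [0.7319999933242798, -0.10400000214576721], [0.7329999804496765, 0.006000000052154064], [0.5230000019073486, 0.00800000037997961]]
0.13 1164 0.2486 ((0.650316059589386, -0.04788200557231903), (0.14948372542858124, 0.1423436999320984), 41.324527740478516) [[0.546999990940094, -0.04399999976158142], [0.640999972820282, -0.1509999930858612], [0.753000020980835, -0.052000001072883606], [0.6589999794960022, 0.054999999701976776]]
ball 110 [ 0.49454538 -0.14916313  0.35589001] [ 0.22829554 -0.17157028  0.29146901] [0.53393182 0.04171255 1.6059707 ]
```

View pics/topcrop.png

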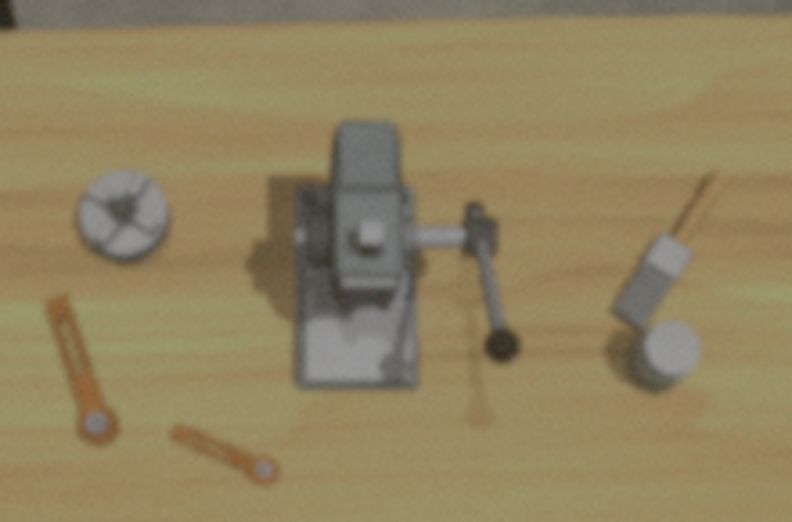

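```bash
cat >> h.py <<'E'
from scipy.spatial.transform import Rotation as Ro
def rv(yaw,tilt,flip):
    # jaw frame x dir=yaw ; tool leans: body toward -x by tilt ; z tool=(sin t,0,-cos t) in jaw frame
    z=np.array([np.sin(tilt),0,-np.cos(tilt)]); y=np.array([0,-1.,0])*(-1 if flip else 1); x=np.cross(y,z)
    return (Ro.from_euler('z',yaw)*Ro.from_matrix(np.c_[x,y,z])).as_rotvec()
E
python3 - <<'E'
from h import *
print(Ro.from_rotvec(arm.read_eef_rot()).as_matrix().round(2))
np.set_printoptions(suppress=True,precision=2)
h=np.array([.485,.224]);yaw=np.arctan2(-.048,-.132);d=np.array([np.cos(yaw),np.sin(yaw)])
g=h-d*.112; print(g,yaw)
for t in (0,.1,.2,.35):
  for f in (0,1):
    print(t,f,arm.solve_ik([*g,.005],rv(yaw,t,f)),arm.solve_ik([*g,.2],rv(yaw,t,f)),arm.solve_ik([.497,-.047,.045],rv(0,t,f)),arm.solve_ik([.40,-.047,.055],rv(0,t,f)))
for t in (-.5,-.3,0,.3,.5): print(t,[arm.solve_ik([.609-x,-.157,z],rv(0,t,1)) for x,z in ((.11,.4),(.11,.3),(.15,.13))])
# wrist cam relative to tool
im=dict(np.load('pics/wrist0.npz')); R=cv2.Rodrigues(im['rvec'])[0]; p=-R.T@im['tvec'].ravel()
T=Ro.from_rotvec(arm.read_eef_rot()).as_matrix(); print(T.T@(p-arm.read_tcp_pos()), T.T@R.T)
E
```

```text
[[-0.92  0.4  -0.  ]
 [ 0.4   0.92 -0.  ]
 [ 0.   -0.   -1.  ]]
[0.59 0.26] -2.7928216500058864
0 0 [ 0.37  0.28  1.41  0.    1.45 -1.55] [ 0.37  0.21  1.14  0.    1.79 -1.55] [-0.16 -0.14  1.78 -0.    1.51  1.41] [-0.2  -0.44  2.   -0.    1.58  1.37]
0 1 [ 0.37  0.28  1.41 -0.    1.45  1.59] [ 0.37  0.21  1.14 -0.    1.79  1.59] [-0.16 -0.14  1.78  0.    1.51 -1.73] [-0.2  -0.44  2.    0.    1.58 -1.77]
0.1 0 [ 0.36  0.37  1.3   0.    1.57 -1.56] [ 0.36  0.31  1.02  0.    1.91 -1.55] [-0.17 -0.24  1.87  0.02  1.42  1.39] [-0.22 -0.55  2.08  0.02  1.52  1.35]
0.1 1 [0.36 0.37 1.3  0.   1.57 1.59] [0.36 0.31 1.02 0.   1.91 1.59] [-0.17 -0.24  1.87  0.02  1.42 -1.75] [-0.22 -0.55  2.08  0.02  1.52 -1.79]
0.2 0 [ 0.36  0.46  1.19  0.    1.69 -1.56] [ 0.36  0.41  0.91  0.    2.02 -1.55] [-0.19 -0.34  1.96  0.04  1.33  1.38] [-0.24 -0.67  2.16  0.05  1.46  1.33]
0.2 1 [0.36 0.46 1.19 0.   1.69 1.59] [0.36 0.41 0.91 0.   2.02 1.59] [-0.19 -0.34  1.96  0.04  1.33 -1.76] [-0.24 -0.67  2.16  0.05  1.46 -1.81]
0.35 0 [ 0.36  0.61  1.02  0.01  1.86 -1.56] [ 0.36  0.57  0.73  0.01  2.19 -1.55] [
[... 329 characters left out ...]
0.31,  0.27,  0.74, -0.14,  2.42, -1.97]), array([-0.31,  0.18,  1.03, -0.11,  2.22, -1.94]), array([-0.33,  0.05,  1.46, -0.1 ,  1.91, -1.92])]
0 [array([-0.37, -0.  ,  1.  ,  0.  ,  2.14, -1.94]), array([-0.37, -0.09,  1.27,  0.  ,  1.96, -1.94]), array([-0.4 , -0.22,  1.69,  0.  ,  1.67, -1.97])]
0.3 [array([-0.46, -0.27,  1.27,  0.14,  1.86, -1.97]), array([-0.46, -0.35,  1.52,  0.13,  1.7 , -1.99]), array([-0.5 , -0.5 ,  1.94,  0.14,  1.44, -2.07])]
0.5 [array([-0.54, -0.44,  1.46,  0.25,  1.68, -2.02]), array([-0.54, -0.53,  1.7 ,  0.25,  1.53, -2.06]), array([-0.6 , -0.69,  2.1 ,  0.28,  1.31, -2.18])]
[ 0.08  0.   -0.16] [[ 0.   -0.96 -0.28]
 [ 1.   -0.    0.  ]
 [-0.   -0.28  0.96]]
```

Run:
```python
from h import *
arm.move_to([.57,.255,.25],rv(-2.793,0.1,1)); snap('wrist','w1'); print(arm.read_time())
```

```text
1.825
```

View pics/w1.png

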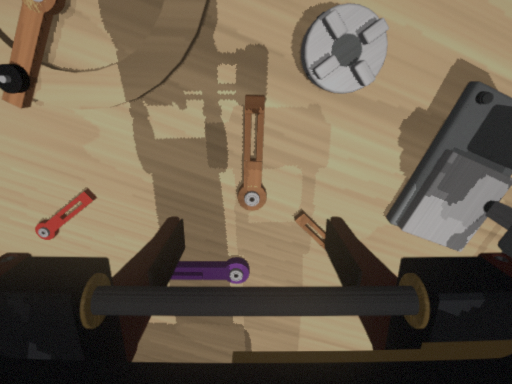

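The wrist view shows the jaw clearly: its bearing is at (252,199) and its tail end at (255,97). The plate's front edge is at right, around (430,220).

```bash
cat >> h.py <<'E'
def ray(im,uv,z):
    K=np.array([[im['fx'],0,im['cx']],[0,im['fy'],im['cy']],[0,0,1]],float)
    p=cv2.undistortPoints(np.array(uv,float).reshape(-1,1,2),K,np.array([float(im['k1']),0,0,0])).reshape(-1,2)
    R=cv2.Rodrigues(np.array(im['rvec'],float))[0]; o=-R.T@np.array(im['tvec'],float).ravel()
    d=np.c_[p,np.ones(len(p))]@R
    return o+d*((z-o[2])/d[:,2])[:,None]
E
python3 - <<'E'
from h import *
im=dict(np.load('pics/w1.npz')); c=cloud(im)
hsv=cv2.cvtColor(im['pixels'],cv2.COLOR_RGB2HSV).astype(int)
print(hsv[170,255],hsv[102,255],hsv[199,252],hsv[150,300])
z=c[...,2]; print(c[199,252],c[102,255],c[180,252],c[150,320])
sub=np.zeros(z.shape,bool); sub[88:215,232:272]=1
m=sub&(z>.008)&(z<.04)
cv2.imwrite('pics/m.png',np.hstack([cv2.resize(im['pixels'][85:220,220:290,::-1],None,fx=4,fy=4,interpolation=cv2.INTER_CUBIC),cv2.resize(np.repeat((m[85:220,220:290,None]*255).astype(np.uint8),3,2),None,fx=4,fy=4)]))
E
```

```text
[ 13 132 156] [ 12 145  97] [15 66 54] [ 19  80 173]
[0.49184597 0.23120479 0.02286589] [0.62216036 0.27430782 0.01952881] [0.51859917 0.24093258 0.01924642] [0.58984815 0.162189   0.00164615]
```

View pics/m.png

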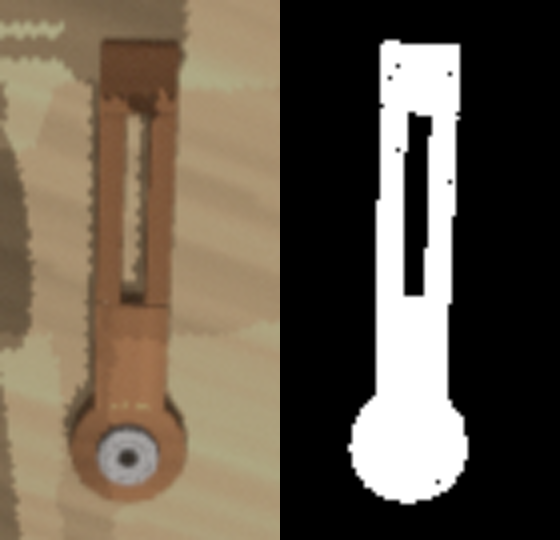

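Run:
```python
from h import *
im=dict(np.load('pics/w1.npz')); c=cloud(im); z=c[...,2]
g=im['pixels'].astype(int); sub=np.zeros(z.shape,bool); sub[185:215,238:268]=1
br=sub&(abs(g[...,0]-g[...,2])<25)&(z>.018); v,u=np.nonzero(br); print(len(u),u.mean(),v.mean(),u.min(),u.max(),v.min(),v.max())
b=ray(im,[[(u.min()+u.max())/2,(v.min()+v.max())/2],[252,199.2]],.023); print('bearing',b)
sub[:]=0; sub[88:215,232:272]=1; m=(sub&(z>.008)&(z<.04)).astype(np.uint8)
m=cv2.morphologyEx(m,cv2.MORPH_CLOSE,np.ones((9,9)))
v,u=np.nonzero(m); P=ray(im,np.c_[u,v],.018)[:,:2]
d0=np.array([np.cos(-2.793),np.sin(-2.793)]);n0=np.array([-d0[1],d0[0]])
bb=b[0,:2]; s=(P-bb)@d0; t=(P-bb)@n0
print('extent',s.min(),s.max())
for a in np.arange(-.14,.02,.01):
    k=abs(s-a)<.003; print(round(a,3),t[k].min().round(4),t[k].max().round(4),((t[k].min()+t[k].max())/2).round(4))
```

```text
168 251.51190476190476 198.29166666666666 244 259 192 205
bearing [[0.49241076 0.23218759 0.023     ]
 [0.49160094 0.23111469 0.023     ]]
extent -0.1449477535532962 0.021415676628321757
-0.14 -0.0083 0.0165 0.0041
-0.13 -0.0084 0.0166 0.0041
-0.12 -0.0085 0.0167 0.0041
-0.11 -0.0086 0.0155 0.0035
-0.1 -0.0087 0.0157 0.0035
-0.09 -0.0102 0.0158 0.0028
-0.08 -0.0103 0.0146 0.0021
-0.07 -0.0104 0.0147 0.0021
-0.06 -0.0105 0.0148 0.0021
-0.05 -0.0106 0.0135 0.0014
-0.04 -0.0107 0.0136 0.0014
-0.03 -0.0109 0.0137 0.0014
-0.02 -0.0153 0.0153 -0.0
-0.01 -0.0199 0.0198 -0.0
0.0 -0.0215 0.0215 -0.0
0.01 -0.0188 0.0201 0.0007
```

Run:
```python
from h import *
yaw=-2.821; b=np.array([.4924,.2322]); d=np.array([np.cos(yaw),np.sin(yaw)])
g=b-d*.112; r=rv(yaw,.1,1)
arm.move_to([*g,.10],r); arm.movel([*g,.004],r,speed=.12)
print(arm.read_force()); close_gripper(40); print(arm.read_finger_gap(),arm.read_force(),arm.read_tcp_pos())
arm.movel([*g,.14],r); print(arm.read_finger_gap(),arm.read_force(),arm.read_time())
snap('wrist','w2')
```

```text
[-0.44008109 -0.47505061  0.04187482]
0.025774084492587994 [ 0.17665669 -0.20295797  0.17829174] [0.59870923 0.26746606 0.0039833 ]
0.025494338962215222 [ 0.30536049  0.75099516 -1.66615534] 5.4667
```

View pics/w2.png

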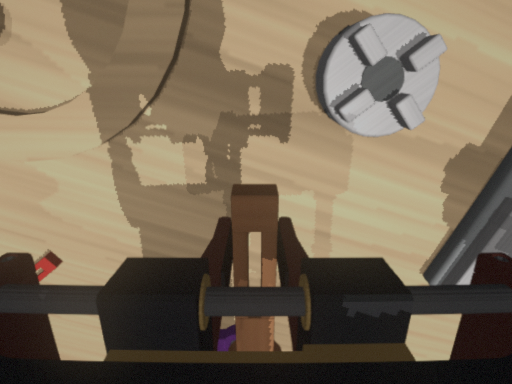

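Run:
```python
from h import *
arm.move_to([.41,-.06,.30],rv(0,0,0)); snap('wrist','w3'); print(arm.read_time(),arm.read_finger_gap())
```

```text
7.0917 0.026126583708598168
```

View pics/w3.png

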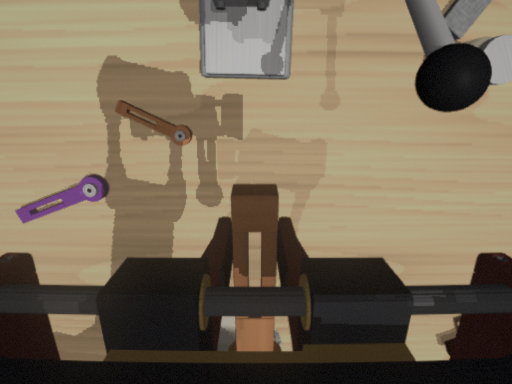

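The plate's front edge is visible here, with corners near (203,76) and (290,77), and so is the ball, around (453,77). I'll fit the plate's edges from this view.

Run:
```python
from h import *
im=dict(np.load('pics/w3.npz')); c=cloud(im); z=c[...,2]
cv2.imwrite('pics/m3.png',cv2.resize(im['pixels'][0:100,190:310,::-1],None,fx=6,fy=6,interpolation=cv2.INTER_CUBIC))
sub=np.zeros(z.shape,bool); sub[0:90,180:310]=1
m=sub&(abs(z-.04)<.006); print('platez',np.median(z[m]))
for v in (30,40,50,60,70):
    u=np.nonzero(m[v])[0]; p=ray(im,[[u.min()-.5,v],[u.max()+.5,v]],.04); print(v,u.min(),u.max(),p[:,:2].round(4).tolist(),p[:,1].mean().round(4))
for u in (215,230,247,260,280):
    v=np.nonzero(m[:,u])[0].max(); p=ray(im,[[u,v+.5]],.04); print(u,v,p[0].round(4))
sub[:]=0; sub[30:120,405:500]=1
m=sub&(z>.285)&(z<.345); P=c[m]
# sphere fit, known radius
from scipy.optimize import least_squares
f=lambda q:np.linalg.norm(P-q,axis=1)-.016
s=least_squares(f,[.499,-.157,.315],loss='soft_l1',f_scale=.002); print('ball',len(P),s.x,np.abs(f(s.x)).mean())
# also by contour ray
dark=(im['pixels'].max(2)<45)&sub; v,u=np.nonzero(dark); (cx,cy),r=cv2.minEnclosingCircle(np.c_[u,v].astype(np.float32)); print(cx,cy,r,ray(im,[[cx,cy],[u.mean(),v.mean()]],.315))
```

```text
platez 0.041133620513649216
30 204 286 [[0.5818, 0.0091], [0.5817, -0.1019]] -0.0464
40 204 286 [[0.5694, 0.0096], [0.5694, -0.1023]] -0.0463
50 205 285 [[0.5569, 0.0088], [0.5569, -0.1013]] -0.0462
60 205 285 [[0.5442, 0.0093], [0.5442, -0.1016]] -0.0461
70 205 284 [[0.5313, 0.0099], [0.5313, -0.1006]] -0.0454
215 73 [ 0.5267 -0.0045  0.04  ]
230 74 [ 0.5253 -0.0253  0.04  ]
247 74 [ 0.5253 -0.0488  0.04  ]
260 74 [ 0.5253 -0.0668  0.04  ]
280 75 [ 0.5241 -0.0946  0.04  ]
ball 4779 [ 0.50234458 -0.15502454  0.31601145] 0.0015686567601720467
450.67120361328125 72.8534927368164 39.92156982421875 [[ 0.50391278 -0.15573613  0.315     ]
 [ 0.50214789 -0.15725657  0.315     ]]
```

View pics/m3.png

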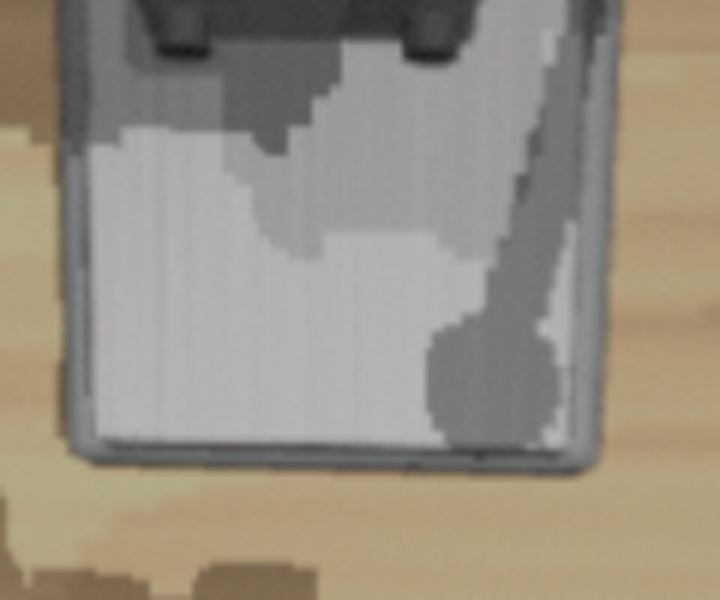

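Run:
```python
from h import *
yaw=-.015; r=rv(yaw,.1,1)
arm.move_to([.36,.05,.22],r)
arm.move_to([.375,-.044,.053],r)
print(arm.read_tcp_pos(),arm.read_force(),arm.read_finger_gap(),arm.read_time())
snap('top','t4'); snap('side','s4')
```

```text
[ 0.37579997 -0.04390694  0.05459224] [ 0.00064619  0.09326013 -0.64300441] 0.0255929859640158 10.3
```

View pics/t4.png

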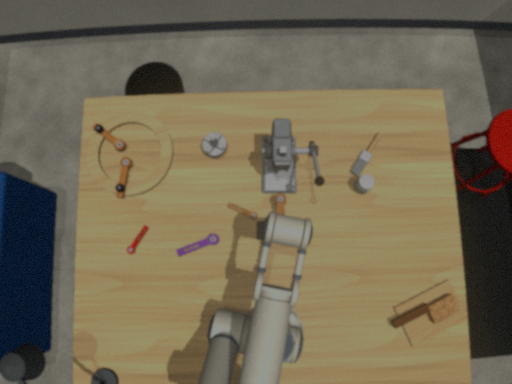

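View pics/s4.png

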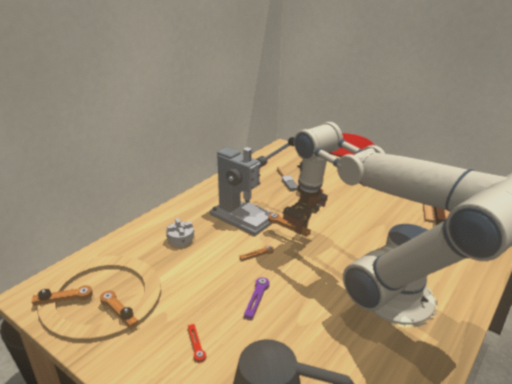

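Run:
```python
from h import *
im=dict(np.load('pics/t4.npz')); c=cloud(im); z=c[...,2]
cv2.imwrite('pics/m4.png',cv2.resize(im['pixels'][180:280,230:340,::-1],None,fx=6,fy=6,interpolation=cv2.INTER_CUBIC))
W=c[205:275,250:325]; P=W[(W[...,2]>.15)&(W[...,2]<.7)]; 
for lo in np.arange(.15,.5,.04):
    Q=P[(P[:,2]>=lo)&(P[:,2]<lo+.04)]
    if len(Q): print(round(lo,2),len(Q),Q.min(0).round(3),Q.max(0).round(3))
```

```text
0.15 120 [0.334 0.02  0.17 ] [0.396 0.045 0.186]
0.35 2 [ 0.326 -0.002  0.386] [0.34  0.002 0.388]
0.39 793 [ 0.216 -0.113  0.39 ] [0.391 0.045 0.43 ]
0.43 1054 [ 0.292 -0.109  0.43 ] [0.387 0.022 0.453]
```

View pics/m4.png

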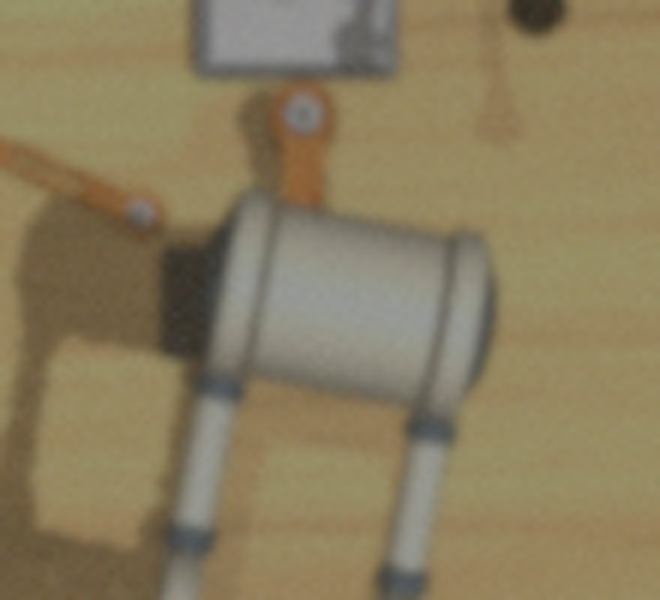

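Run:
```python
from h import *
print(arm.read_tcp_pos())
im=dict(np.load('pics/t4.npz')); c=cloud(im)
px=lambda x,y:[230+x/6-.42,180+y/6-.42]
print('bearing',ray(im,[px(303,113)],.0735))
for y in (65,69): print('front@.04',y,ray(im,[px(300,y)],.04))
print('base front@.022',ray(im,[px(300,76)],.022))
print('sides@.04',ray(im,[px(206,20),px(386,20)],.04))
print('ball',ray(im,[px(537,7)],.315))
im=dict(np.load('pics/t4.npz')); g=im['pixels'].sum(2)[180:196,262:298].astype(int)
print(g[4:16,8:28:3])
```

```text
[ 0.37641139 -0.04364798  0.05550132]
bearing [[ 0.48830022 -0.0461195   0.0735    ]]
front@.04 65 [[ 0.52460534 -0.04723443  0.04      ]]
front@.04 69 [[ 0.52204919 -0.04714439  0.04      ]]
base front@.022 [[ 0.52090482 -0.04800665  0.022     ]]
sides@.04 [[ 0.55498106  0.01099521  0.04      ]
 [ 0.5520937  -0.10251905  0.04      ]]
ball [[ 0.5001615  -0.15633464  0.315     ]]
[[436 443 446 444 442 415 306]
 [447 444 447 443 437 387 303]
 [444 449 450 440 444 374 302]
 [435 447 444 446 444 380 305]
 [445 439 451 443 435 391 303]
 [421 423 432 427 423 394 294]
 [377 375 375 373 371 352 281]
 [311 306 312 301 305 288 242]
 [302 298 287 268 271 287 271]
 [321 309 305 268 277 313 318]
 [360 314 302 291 292 350 360]
 [354 284 293 326 310 335 372]]
```

Run:
```python
from h import *
r=rv(-.015,.1,1)
arm.pause(.3); p=arm.read_tcp_pos(); print(p, arm.read_joint_positions(), arm.solve_ik([.375,-.044,.053],r))
arm.movel([.44,-.045,.053],r,speed=.1); print(arm.read_tcp_pos(),arm.read_force())
arm.movel([.499,-.045,.053],r,speed=.08); print(arm.read_tcp_pos(),arm.read_force(),arm.read_time())
snap('side','s5'); im=snap('top','t5')
```

```text
[ 0.37537472 -0.04374358  0.05364767] [-0.225577   -0.64177492  2.13699794  0.02097296  1.54751595 -1.78160335] [-0.22645458 -0.64145754  2.13788868  0.02096055  1.54737965 -1.78171635]
[ 0.43958748 -0.04495243  0.05274344] [-0.04470846 -0.84193023 -1.56004807]
[ 0.49865591 -0.04498694  0.05288467] [ 0.57450898  0.97382414 -0.87702608] 12.3833
```

View pics/s5.png

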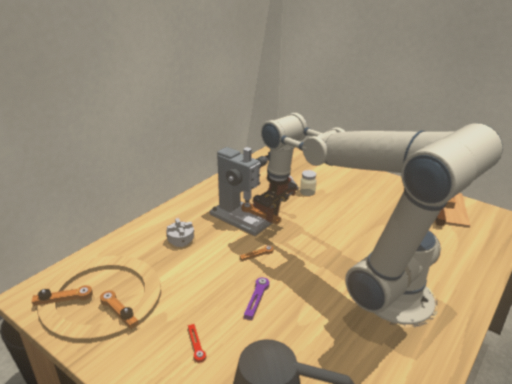

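The jaw went under the ram without touching anything. I'll lower it, let go and back out.

Run:
```python
from h import *
r=rv(-.015,.1,1)
z=.047
while z>.041:
    arm.movel([.499,-.045,z],r,speed=.04); f=arm.read_force(); print(round(z,4),f.round(2),arm.read_tcp_pos().round(4))
    if f[2]>1.5: break
    z-=.001
open_gripper(); print(arm.read_finger_gap(),arm.read_force())
arm.movel([.42,-.044,.06],r,speed=.12); arm.movel([.42,-.044,.12],r); print(arm.read_time())
arm.move_to([.39,-.0,.30],r)
snap('top','t6'); snap('side','s6'); print(arm.read_time())
```

```text
0.047 [-0.06  0.66 -0.63] [ 0.4985 -0.045   0.0464]
0.046 [ 0.03 -0.49 -1.15] [ 0.499 -0.045  0.046]
0.045 [-0.49 -0.19  0.  ] [ 0.499 -0.045  0.045]
0.044 [-0.63 -0.76 -0.46] [ 0.4991 -0.045   0.0441]
0.043 [-3.54  0.6   5.  ] [ 0.4991 -0.045   0.0438]
0.08764196380460852 [ 0.18156701 -0.71485477  0.27590779]
16.2167
17.0917
```

View pics/t6.png

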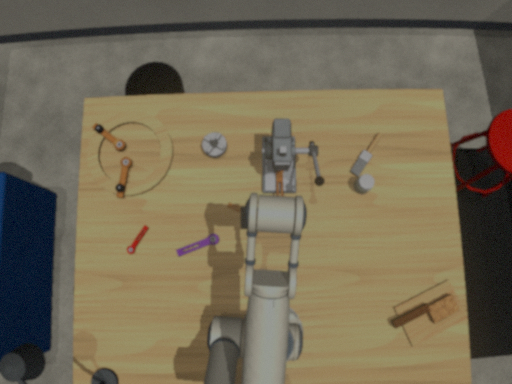

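View pics/s6.png

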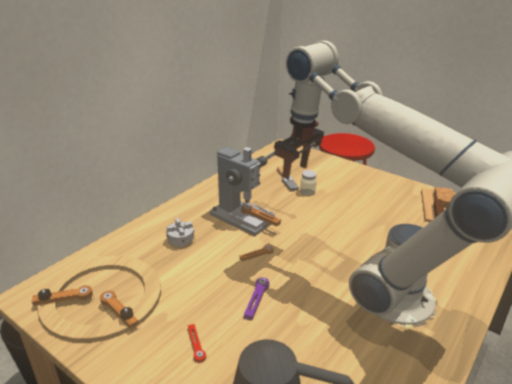

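The jaw lies on the plate with its tail out of the front. I'll check the tail against the plate's front edge from the wrist camera.

Run:
```python
from h import *
arm.move_to([.36,0,.30],rv(-.015,0,0)); arm.move_to([.365,-.05,.26],rv(0,0,0)); im=snap('wrist','w7'); print(arm.read_time())
cv2.imwrite('pics/m7.png',cv2.resize(im['pixels'][0:170,160:360,::-1],None,fx=4,fy=4,interpolation=cv2.INTER_CUBIC)[:600])
```

```text
20.1583
```

View pics/m7.png

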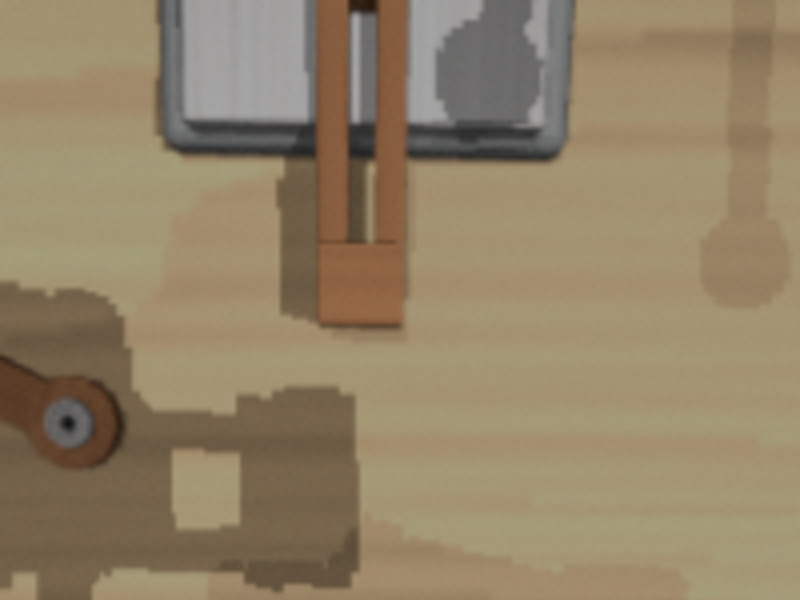

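Run:
```python
from h import *
im=dict(np.load('pics/w7.npz'))
px=lambda x,y:[160+x/4-.375,y/4-.375]
pl=ray(im,[px(186,121),px(545,128)],.04); print('front corners',pl.round(4), np.linalg.norm(pl[0]-pl[1]))
pm=pl.mean(0); d=pl[0]-pl[1]; yaw=np.arctan2(-d[0],d[1]); print('yaw',yaw)
ax=np.array([np.cos(yaw),np.sin(yaw)]); n=np.array([-ax[1],ax[0]])
t=ray(im,[px(319,323),px(403,323)],.058); a=ray(im,[px(317,30),px(407,30)],.058)
print('tail',t.round(4),'near',a.round(4), 'widths',t[0,1]-t[1,1],a[0,1]-a[1,1])
tm=t.mean(0);am=a.mean(0); jy=np.arctan2(am[1]-tm[1],am[0]-tm[0]); print('jaw yaw',jy)
ram=pm[:2]+.087*ax; b=tm[:2]+.145*np.array([np.cos(jy),np.sin(jy)])
print('ram',ram,'bearing',b,'err press axes',(b-ram)@ax,(b-ram)@n)
print(arm.read_tcp_pos())
c=cloud(im); z=c[...,2]
print('depth heights tail/plate', np.median(z[62:78,242:258]), np.median(z[10:25,210:230]))
print('tail slope', [np.median(z[v:v+3,242:246]).round(4) for v in (0,20,40,60,75)])
```

```text
front corners [[ 0.5274  0.0082  0.04  ]
 [ 0.5252 -0.1004  0.04  ]] 0.10864903434949665
yaw -0.020514698469089685
tail [[ 0.4679 -0.0321  0.058 ]
 [ 0.4679 -0.0573  0.058 ]] near [[ 0.5468 -0.0327  0.058 ]
 [ 0.5468 -0.0582  0.058 ]] widths 0.02521974824738818 0.025464628142901125
jaw yaw -0.009349061031555014
ram [ 0.61325465 -0.04790045] bearing [ 0.61290431 -0.04606359] err press axes -0.0003879417221353444 0.0018292840241234962
[ 0.36493718 -0.04987973  0.2604    ]
depth heights tail/plate 0.05926430174244823 0.04121749090855938
tail slope [np.float64(0.0596), np.float64(0.0589), np.float64(0.0596), np.float64(0.0593), np.float64(0.0594)]
```

The placing checks out: the bearing is within about 2 mm of the ram's axis and the jaw lies flat. Next is the lever.

Run:
```python
from h import *
r=rv(-.017,0,1)
arm.move_to([.38,-.10,.40],r); arm.move_to([.501,-.1556,.40],r); arm.pause(.3)
f0=np.mean([arm.read_force() for _ in range(5)],0); print('f0',f0)
arm.movel([.501,-.1556,.296],r,speed=.1); print(arm.read_force(),arm.read_time())
close_gripper(50); arm.pause(.2); print('gap',arm.read_finger_gap(),arm.read_force(),arm.read_tcp_pos())
im=snap('wrist','w8'); snap('side','s8')
```

```text
f0 [-0.55403724  0.622841   -0.21867169]
[-0.2775432  -0.20895209 -0.139557  ] 24.9667
gap 0.030597760297347978 [-0.24337858  1.406034    0.45561553] [ 0.50099863 -0.15534662  0.29597631]
```

View pics/w8.png

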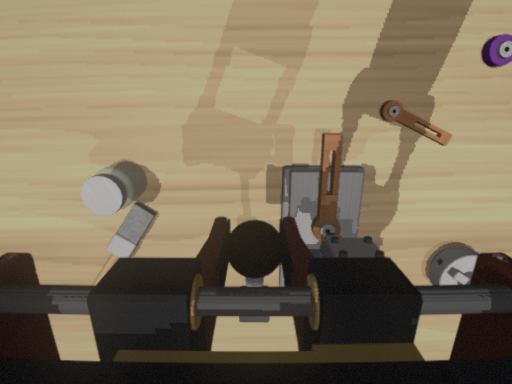

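View pics/s8.png

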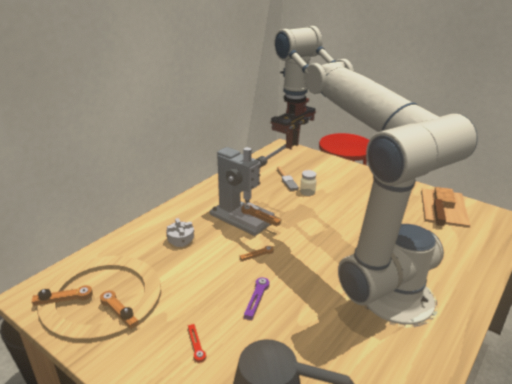

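The ball is held, with a gap of 30.6 mm. The jaw's bearing is still visible at (326,232). I'll pull along the arc.

```bash
cat >> h.py <<'E'
P0=np.array([.501,-.1556,.296]); YAW=-.017
def arc(q):
    dx=-.18*(np.cos(.733-q)-np.cos(.733)); dz=.18*(np.sin(.733-q)-np.sin(.733))
    return P0+np.array([dx*np.cos(YAW),dx*np.sin(YAW),dz])
E
python3 - <<'E'
from h import *
f0=np.array([-.4,.3,-.2])
for q in np.arange(.1,.75,.1):
    arm.movel(arc(q),speed=.1); f=arm.read_force()-f0; print(round(q,2),f.round(1),arm.read_tcp_pos().round(4),(arm.read_tcp_pos()-arc(q)).round(4)[[0,2]])
    if np.linalg.norm(f)>25: break
print(arm.read_finger_gap(),arm.read_time()); snap('wrist','w9'); snap('side','s9')
E
```

```text
0.1 [2.2 3.8 2.5] [ 0.4899 -0.1552  0.2827] [0.0003 0.0006]
0.2 [-1.2  4.3  5.5] [ 0.4796 -0.155   0.2676] [-0.0001  0.0006]
0.3 [-1.9  5.1  6.4] [ 0.4712 -0.1548  0.2516] [-0.0002  0.0005]
0.4 [-1.4  4.7  5.5] [ 0.4645 -0.1547  0.2347] [-0.0002  0.0003]
0.5 [-1.4  5.2  6.2] [ 0.4596 -0.1546  0.2173] [-0.0001  0.0002]
0.6 [-1.4  5.5  6.7] [ 0.4565 -0.1545  0.1998] [0.0001 0.0004]
0.7 [-0.1  6.2  4.9] [ 0.4551 -0.1545  0.182 ] [0.0002 0.0005]
0.030337518788820454 28.5333
```

View pics/w9.png

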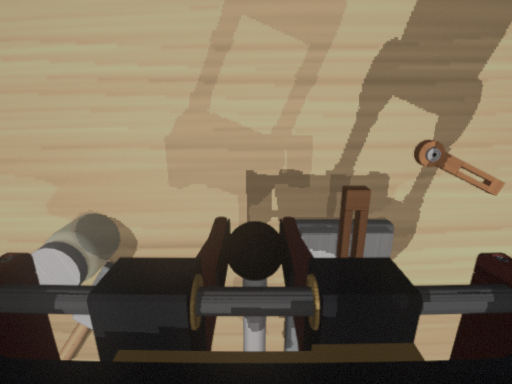

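View pics/s9.png

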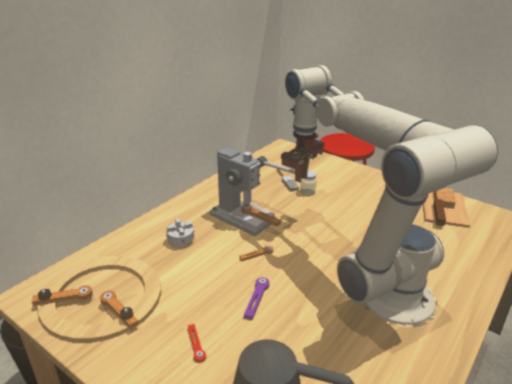

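```bash
sed -i 's/P0=np.array.*/P0=np.array([.501,-.1546,.296]); YAW=-.017/; ' h.py; sed -i 's/; YAW=-.017; YAW=-.017/; YAW=-.017/' h.py
python3 - <<'E'
from h import *
f0=np.array([-.4,.3,-.2])
for q in np.r_[np.arange(.76,.97,.03),np.arange(.975,1.08,.01)]:
    arm.movel(arc(q),speed=.06); arm.pause(.1); F=np.mean([arm.read_force() for _ in range(3)],0)-f0
    a=.733-q; ft=F[2]*np.cos(a)+F[0]*np.sin(a)  # resist along up-tangent
    print(round(q,3),F.round(1),'ft',ft.round(1),(arm.read_tcp_pos()-arc(q)).round(4),round(arm.read_finger_gap(),4))
    if ft>14 and q>.9: break
    if ft>20: break
print(arm.read_time())
E
```

```text
0.76 [-1.9  0.4  5.2] ft 5.2 [ 0.0002 -0.0006  0.001 ] 0.0298
0.79 [-0.7 -1.2  5. ] ft 5.0 [ 0.0002 -0.0006  0.0007] 0.0303
0.82 [-1.6 -1.1  5.2] ft 5.3 [ 0.0002 -0.0006  0.0008] 0.0304
0.85 [-1.6  0.1  8.2] ft 8.3 [ 0.0002 -0.0006  0.0015] 0.0302
0.88 [-1.8  0.6  9.4] ft 9.6 [ 0.0003 -0.0006  0.0017] 0.0303
0.91 [-2.4 -1.   9.9] ft 10.1 [ 0.0004 -0.0006  0.0018] 0.03
0.94 [-2.5 -0.9  9. ] ft 9.3 [ 0.0004 -0.0006  0.0018] 0.0301
0.975 [-1.9 -1.2  9.4] ft 9.6 [ 0.0005 -0.0006  0.0018] 0.0305
0.985 [-2.7  0.3 10. ] ft 10.4 [ 0.0004 -0.0006  0.002 ] 0.0302
0.995 [-4.  -0.6 10.2] ft 10.8 [ 0.0003 -0.0006  0.0021] 0.0303
1.005 [-3.7 -0.2 11.6] ft 12.1 [ 0.0003 -0.0006  0.0021] 0.0303
1.015 [-3.8 -1.  10.9] ft 11.6 [ 0.0003 -0.0006  0.0021] 0.0302
1.025 [-3.5 -0.4 11. ] ft 11.5 [ 0.0003 -0.0006  0.002 ] 0.0301
1.035 [-3.3  0.3 11.4] ft 11.8 [ 0.0003 -0.0006  0.002 ] 0.0303
1.045 [-4.9 -1.4 11.2] ft 12.1 [ 0.0003 -0.0006  0.002 ] 0.0304
1.055 [-4.7  0.5 12.2] ft 13.1 [ 0.0003 -0.0007  0.0024] 0.03
1.065 [-5.2 -0.2 15. ] ft 15.9 [ 0.0001 -0.0006  0.0028] 0.0305
34.675
```

Run:
```python
from h import *
f0=np.array([-.4,.3,-.2])
for i in range(5):
    arm.pause(.8); F=np.mean([arm.read_force() for _ in range(4)],0)-f0; a=.733-1.035; print(F.round(1),(F[2]*np.cos(a)+F[0]*np.sin(a)).round(1),arm.read_tcp_pos().round(4),arm.read_finger_gap())
print(arm.read_time()); im=snap('side','s10'); snap('wrist','w10')
cv2.imwrite('pics/s10c.png',cv2.resize(im['pixels'][130:250,190:350,::-1],None,fx=5,fy=5,interpolation=cv2.INTER_CUBIC))
```

```text
[-6.2  0.5 14.3] 15.5 [ 0.4648 -0.1546  0.1197] 0.030148535863946016
[-5.3  0.6 14.8] 15.7 [ 0.4647 -0.1546  0.1197] 0.03025839729886276
[-5.9 -1.1 15.2] 16.3 [ 0.4647 -0.1546  0.1197] 0.030346481965088937
[-5.4 -0.1 14. ] 14.9 [ 0.4648 -0.1546  0.1197] 0.03069557510119318
[-4.9  0.5 13.9] 14.8 [ 0.4648 -0.1546  0.1197] 0.030575644122316458
38.675
```

View pics/s10c.png

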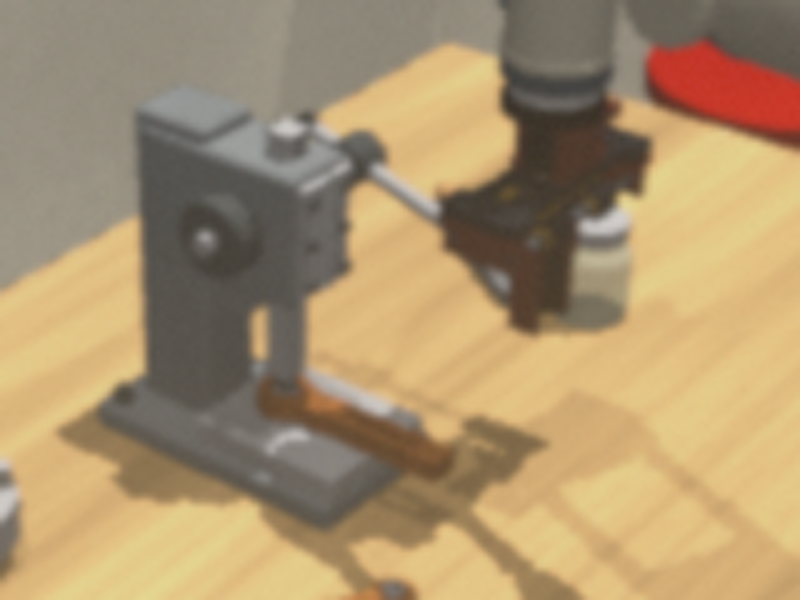

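View pics/w10.png

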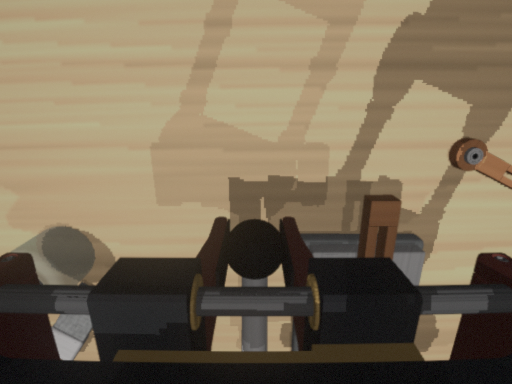

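Run:
```python
from h import *
print(arm.read_force(),arm.read_time()); arm.hand_in()
```

```text
[-5.65281092  0.3331374  13.77533884] 38.775
the job is handed in; nothing more can be done
```

The jaw is lying flat on the bolster plate, bearing side up and released. The lever is pulled down and still held. I handed the job in at about 39 s of robot time; it gives no verdict.

- **Placing:** after letting go, I measured the bearing within 0.4 mm (front to back) and 1.8 mm (sideways) of the ram's axis. The tail's height was even along the part I could see, about 18 mm above the plate, so the jaw is flat.
- **Pressing:** the pull stayed near 10–12 N while the bearing was driven, then rose to about 15–16 N. It held there for about 4 s before hand-in. The side view shows the ram down on the jaw's head, and the ball did not slip between the fingers.

**Checks that disagreed or could not be made:**
- The top and wrist cameras differed by 2–4 mm on the press's position. I settled that by measuring the jaw and the plate in one picture.
- When I stopped, the lever worked out at about 1.05 rad, against the stated home of about 1.00. The pull also rose less sharply at the end than a hard stop would give; I put that down to give in the grip or lever.
- I could not see the bearing under the ram, so "fully home" rests on the lever angle and the force.
- I did not measure the chuck, jar and brush again at the end. I touched none of them, and they looked undisturbed in the pictures.

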